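# Put a returned part's tray into the bay of its kind

## Task

Look which returned part lies in the grey tray and slide the tray, flat on the bench with its part in it, into the rack bay whose sample on top is the same kind of part - not into any other bay. Push it squarely home against the back stop and keep it pressed there for a good second, so that the sprung confirm plunger stays pushed in and the put is counted; then let go and leave the tray in the bay. Do not lift or tip the tray, and leave the vise and the waiting parts undisturbed.

Things in the scene. Friction and masses are not known exactly. Their poses are not given: they have to be found in the camera images.
- tray: Loose open grey plastic tray holding one part, 110 mm along its x, 120 mm along its y (too wide to span), 40 mm high, walls and floor 5 mm thick, 0.34 to 0.75 kg with its part; a white label on its -x (robot) end. Origin: centre of its underside. It starts within 0.4 rad of yaw 0.
- rack: Fixed sort rack: grey housing 90 mm deep, 456 wide, 70 high; 4 steel dividers (80 mm long, 6 thick, 55 high) before it make 3 bays, 144 mm wide, bench as floor, open to the robot. Origin: on the bench, middle of the housing's front face, the bays' back stop; x points into the bays, dividers span x = -80 to 0 mm, bay centre lines y = 150, 0, -150 mm. A tray fully home has its centre at x = -55 mm.
- shower_head: Loose white plastic shower head standing on its face: 84 mm across the face, tapering to a 31 mm nut, 62 mm high. Origin: middle of its underside. It lies either in the tray or, if it is not the part to be sorted, on a cork pad.
- pipe_elbow: Loose copper 90 degree pipe elbow lying flat: tube 29 to 33 mm thick, 63 mm overall either way. Origin: middle of its underside. It lies either in the tray or, if it is not the part to be sorted, on a cork pad.
- cabinet_knob: Loose black nylon cabinet knob standing on its foot: head 56 mm across, foot 38 mm, 43 mm high. Origin: middle of its underside. It lies either in the tray or, if it is not the part to be sorted, on a cork pad.
- sample_shower_head: The sample that marks one of the bays: the same kind of part (white plastic shower head), fixed on an 85 mm square aluminium plate on top of the rack's housing, 70 mm above the bench. Origin: 70 mm above the bench, right over the stop face on the bay's centre line, 45 mm before the plate's middle; x points along the bay, away from the robot (as the rack's x). Which bay it marks varies.
- sample_pipe_elbow: The sample that marks one of the bays: the same kind of part (copper 90 degree pipe elbow), fixed on an 85 mm square aluminium plate on top of the rack's housing, 70 mm above the bench. Origin: 70 mm above the bench, right over the stop face on the bay's centre line, 45 mm before the plate's middle; x points along the bay, away from the robot (as the rack's x). Which bay it marks varies.
- sample_cabinet_knob: The sample that marks one of the bays: the same kind of part (black nylon cabinet knob), fixed on an 85 mm square aluminium plate on top of the rack's housing, 70 mm above the bench. Origin: 70 mm above the bench, right over the stop face on the bay's centre line, 45 mm before the plate's middle; x points along the bay, away from the robot (as the rack's x). Which bay it marks varies.
- plunger_left (a joint): Sprung orange confirm plunger (18 mm across, 20 mm above the bench) in the middle of the left (+y) bay's back stop: 0 m when out (12 mm proud of the stop face), 0.012 m when pushed flush by a tray that is fully home. The spring takes 1.2 N to start and 3.6 N when flush, and may push a released tray back by up to about 12 mm.
- plunger_mid (a joint): Sprung orange confirm plunger (18 mm across, 20 mm above the bench) in the middle of the middle bay's back stop: 0 m when out (12 mm proud of the stop face), 0.012 m when pushed flush by a tray that is fully home. The spring takes 1.2 N to start and 3.6 N when flush, and may push a released tray back by up to about 12 mm.
- plunger_right (a joint): Sprung orange confirm plunger (18 mm across, 20 mm above the bench) in the middle of the right (-y) bay's back stop: 0 m when out (12 mm proud of the stop face), 0.012 m when pushed flush by a tray that is fully home. The spring takes 1.2 N to start and 3.6 N when flush, and may push a released tray back by up to about 12 mm.
- vise: Fixed blue cast iron bench vise gripping a brass faucet handle. Origin: on the bench, 38 mm to +x of its rear end; the vise spans x = -222 (screw and tommy bar, towards the robot) to -38 mm and 49 mm to either side of it; 149 mm high with the faucet handle. It stands in the same row as the tray and the pads; the strip between that row and the rack is free.
- pad_a: Fixed square cork pad, 90 mm wide, 5 mm thick, with a waiting part in its middle. Origin: on the bench, 33 mm to +x of the pad's centre.
- pad_b: Fixed square cork pad, 90 mm wide, 5 mm thick, with a waiting part in its middle. Origin: on the bench, 33 mm to +x of the pad's centre.
There are look-alikes about, which are no part of the job. Leave any green or pink look-alike of the cabinet_knob alone. Leave any green or purple look-alike of the tray alone.

How it is judged:
On the way:
1. the tray is in the bay of its part's kind, within 6 mm of the back stop, with a plunger pushed in by at least 9 of its 12 mm, for 1 s (value of joint any of plunger_left, plunger_mid, plunger_right above 0.009 m and ((horizontal distance between shower_head and tray below 0.055 m and y of tray in the frame of sample_shower_head between -0.03 and 0.03 m and x of tray in the frame of sample_shower_head above -0.061 m) or (horizontal distance between pipe_elbow and tray below 0.055 m and y of tray in the frame of sample_pipe_elbow between -0.03 and 0.03 m and x of tray in the frame of sample_pipe_elbow above -0.061 m) or (horizontal distance between cabinet_knob and tray below 0.055 m and y of tray in the frame of sample_cabinet_knob between -0.03 and 0.03 m and x of tray in the frame of sample_cabinet_knob above -0.061 m))), for 1 s.
At the end, for the whole second after the job is handed in: The tray stands at rest flat on the bench, its part in it, in the bay marked by the same kind of part: its front within 22 mm of the back stop (the plunger may push it back a little), within 30 mm of the bay's centre line and within 0.17 rad of square; released (((horizontal distance between shower_head and tray below 0.055 m and y of tray in the frame of sample_shower_head between -0.03 and 0.03 m and x of tray in the frame of sample_shower_head above -0.077 m and angle between the x axis of tray and the x axis of sample_shower_head, either way round below 0.17 rad and linear speed of shower_head below 0.02 m/s) or (horizontal distance between pipe_elbow and tray below 0.055 m and y of tray in the frame of sample_pipe_elbow between -0.03 and 0.03 m and x of tray in the frame of sample_pipe_elbow above -0.077 m and angle between the x axis of tray and the x axis of sample_pipe_elbow, either way round below 0.17 rad and linear speed of pipe_elbow below 0.02 m/s) or (horizontal distance between cabinet_knob and tray below 0.055 m and y of tray in the frame of sample_cabinet_knob between -0.03 and 0.03 m and x of tray in the frame of sample_cabinet_knob above -0.077 m and angle between the x axis of tray and the x axis of sample_cabinet_knob, either way round below 0.17 rad and linear speed of cabinet_knob below 0.02 m/s)) and height (world z) of tray below 0.008 m and angle between tray's own z axis and vertical below 0.08 rad and linear speed of tray below 0.01 m/s); the robot touches nothing.
It fails at once if the tray is lifted more than 20 mm or tipped by more than 0.25 rad (height (world z) of tray above 0.02 m or angle between tray's own z axis and vertical above 0.25 rad).
It fails at once if a part is spilled from the tray or taken from it, or a waiting part is moved by more than 25 mm ((horizontal distance between shower_head and tray above 0.075 m and distance of shower_head from where it was at the start of the episode above 0.025 m) or (horizontal distance between pipe_elbow and tray above 0.075 m and distance of pipe_elbow from where it was at the start of the episode above 0.025 m) or (horizontal distance between cabinet_knob and tray above 0.075 m and distance of cabinet_knob from where it was at the start of the episode above 0.025 m)).
It fails at once if the tray goes more than half-way into a bay of another kind ((not (horizontal distance between shower_head and tray below 0.055 m) and y of tray in the frame of sample_shower_head between -0.05 and 0.05 m and x of tray in the frame of sample_shower_head above -0.095 m) or (not (horizontal distance between pipe_elbow and tray below 0.055 m) and y of tray in the frame of sample_pipe_elbow between -0.05 and 0.05 m and x of tray in the frame of sample_pipe_elbow above -0.095 m) or (not (horizontal distance between cabinet_knob and tray below 0.055 m) and y of tray in the frame of sample_cabinet_knob between -0.05 and 0.05 m and x of tray in the frame of sample_cabinet_knob above -0.095 m)).
It fails at once if the vise is hit with more than 10 N (contact force between vise and anything else above 10 N).
It also fails if it takes over 70 s, if anything falls off the work surface, if the arm or the gripper's body presses on something with over 40 N, if the wrist force passes 120 N, or if a joint passes its speed limit or range.

## Robot

A 6-joint arm with a two-finger parallel gripper is mounted at the origin on the work surface. World frame = base frame: x ahead of the robot, y to its left, z up, the work surface at z = 0. Lengths are in m, angles in rad, forces in N, time in s.
With the tool pointing down it reaches from about 0.35 to 0.725 m from the base axis. Payload 6 kg.
Tool frame: the origin (TCP) lies on the mounting face of the last link; the fingertips stand 173 mm ahead of it and the grasp point (between the pads) lies 155 mm ahead of it; z points along the fingers, y is the line along which they close (so a half turn about z gives the same grasp; the last joint's range is limited). The gripper opens to 85 mm and grips with 20 to 120 N. Pads are 22 mm wide; open, the fingers measure 114 mm over their backs; the gripper's body (76 mm by 85 mm) begins 54 mm behind the grasp point. The pads swing forward as they close: fully open they stand 13 mm farther back than shut.
Start: joints at [1.59, 0.04, 0.085, 0, -1.615, -0.334], TCP at [0.186, 0.571, 0.405] pointing down, gripper open.
Joint ranges: [-2.56, 2.56], [-1.29, 2.01], [-1.08, 1.49], [-3.29, 1.98], [-2.81, -0.18], [-2.99, 2.99]. Speed limits (rad/s): [2.57, 2.57, 3.01, 3.14, 3.14, 3.14].

## Interface

Orientations are given as a unit quaternion [x, y, z, w].
In Python, from plant import env gives the robot as it stands.
- The arm moves only by the shell command python3 -m pendant 'ROWS' [FORCE]. ROWS is JSON, a list of rows, each an object of numbers: "hand": the closure, from 0 (fully open) to 1 (shut); "dx", "dy", "dz": the shift along the world's x, y, z in mm; "spin": the turn about the world's z in rad. In form: [{"hand": .., "dx": .., "dy": .., "dz": .., "spin": ..}, ...]. A call has 1 to 20 rows; each row is the pose to reach, as a shift and turn from the pose commanded when the call began; what a row does not reach only later rows make up. A row lasts 1/8 s, in which the tool goes at most 62.5 mm and 10.7 degrees, less where a joint would pass 70% of its speed; a pose out of reach is approached as far as the arm can. A call with a gripper value outside its range is refused whole. The fingers move at their own pace and stop on an object; FORCE is the grip in N (left out, the last holds). Time passes only in rows, so rows that repeat a pose let the fingers close. It gives the time, the measured TCP pose, the force, the opening and the grip force at its end, in the units of the state.
- env.state(): the state, without advancing time (a new reading comes with each control period).
- env.grab_frame(name): name is "scene" or "top" or "wrist"; returns (picture, depth): 384x512x3 uint8, red, green, blue; 384x512 float32, m along the optical axis (not along the pixel's ray), 0 where there is no reading.
- env.camera_info(name): a dict with "vfov" (degrees; the focal length in pixels is half the picture's height over the tangent of half this angle, whatever the lens; pixels are square), "cx", "cy" (the principal point, pixels), "R" (3x3) and "t" (3): a world point X has camera coordinates R X + t; the wrist camera has in their place "mount" (4x4, takes a point from camera to tool coordinates, whose origin is the TCP and whose axes are the flange's). Camera axes: x right, y down, z forward; pixel columns grow to the right and rows downward; lengths in m; the calibration is good to about 2 mm. The wrist camera is an equidistant fisheye: a pixel r from the principal point sees the ray r / f radians off the axis. A picture is of the moment at which its call begins: read the wrist's pose just before it. camera_info takes no time and is no camera call.
- env.job_done(): hands the job in; it is judged then, once.
The state is a dict: "t": time; "joint_pos": joint angles; "joint_velocities": joint speeds; "effort": joint torques, N m; "tool_pos": TCP position; "tool_rot": TCP orientation; "force": force on the tool from outside, world axes, zero at the start; "torque": the same for the moment, N m; "grip_width": finger opening in m; "gripper_force": force on a finger pad.
Only numpy, scipy, OpenCV 4.12 (cv2) and the standard library are available. Lean on these libraries where they do the work, as an engineer would, in place of code of your own. Each camera call takes 0.05 s, during which the arm holds its last target. There are 200 camera calls.

## Working session

There is one attempt and no reset: what is moved stays moved. The work goes in short steps, Python scripts to look and compute and a shell command to move; the robot and the scene stay as the last step left them, time stands still between calls to the robot, and variables do not carry over. Pictures are saved under pics/ and viewed, at most 10 in all, crops included, and the job is handed in when it is done.

```bash
mkdir -p pics; cat > h.py <<'E'
import numpy as np, cv2
from plant import env
def grab(n,f):
    p,d=env.grab_frame(n); cv2.imwrite(f'pics/{f}.png',cv2.cvtColor(p,cv2.COLOR_RGB2BGR)); np.save(f'pics/{f}.npy',d); return p,d
def foc(n): return 192/np.tan(np.radians(env.camera_info(n)['vfov'])/2)
def world(n,u,v,d):
    c=env.camera_info(n); f=foc(n); 
    return np.array(c['R']).T@(np.array([(u-c['cx'])/f*d,(v-c['cy'])/f*d,d])-np.array(c['t']))
def onz(n,u,v,z):
    c=env.camera_info(n); R=np.array(c['R']); f=foc(n)
    o=-R.T@np.array(c['t']); r=R.T@np.array([(u-c['cx'])/f,(v-c['cy'])/f,1]); return o+r*(z-o[2])/r[2]
E
python3 - <<'E'
from h import *
grab('top','top0'); grab('scene','scene0')
for n in('top','scene'): 
    c=env.camera_info(n);print(c)
s=env.state();print(s['t'],s['tool_pos'],s['tool_rot'],s['grip_width'])
E
```

```text
{'vfov': 56.44610582278078, 'cx': 248.59899298845144, 'cy': 199.15208913500848, 'R': array([[ 0.00165888, -0.99955955, -0.02963018],
       [-0.98328158,  0.00376476, -0.18205266],
       [ 0.18208402,  0.02943681, -0.98284225]]), 't': array([4.97021716e-04, 4.75928319e-01, 1.16883346e+00])}
{'vfov': 53.312234752952165, 'cx': 250.18287004725397, 'cy': 188.37561156523668, 'R': array([[ 0.44291158,  0.89655277, -0.00473891],
       [ 0.71482561, -0.35631591, -0.60171697],
       [-0.54115957,  0.26311992, -0.79869533]]), 't': array([-0.19649769, -0.29277053,  1.34129398])}
0.1 [0.18567816 0.57052968 0.40376792] [ 9.87639466e-01 -1.56740573e-01 -4.91490522e-05  8.22097414e-04] 0.08528957376828898
```

View pics/top0.png

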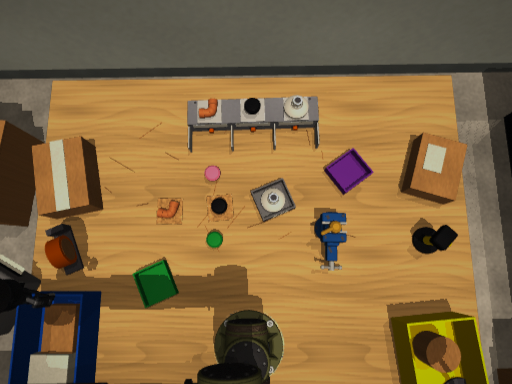

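View pics/scene0.png

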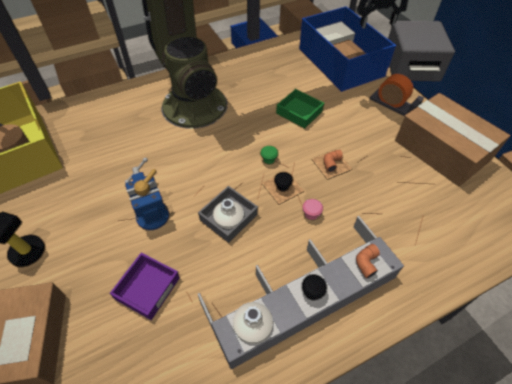

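The top picture shows the grey tray at (272,200) holding the white shower head. Its matching sample is over the right (-y) bay at (297,106). Tray candidates are grey (272,200), purple (348,171) and green (156,283), so I choose the grey one. I'll check it in a close crop.

```bash
python3 - <<'E'
from h import *
i=cv2.imread('pics/top0.png'); cv2.imwrite('pics/c1.png',cv2.resize(i[85:275,180:380],None,fx=4,fy=4,interpolation=cv2.INTER_CUBIC)[:600 if 0 else 760])
cv2.imwrite('pics/c1.png',cv2.resize(i[85:275,180:380],None,fx=3.15,fy=3.15,interpolation=cv2.INTER_CUBIC))
E
```

```text
(no output)
```

View pics/c1.png

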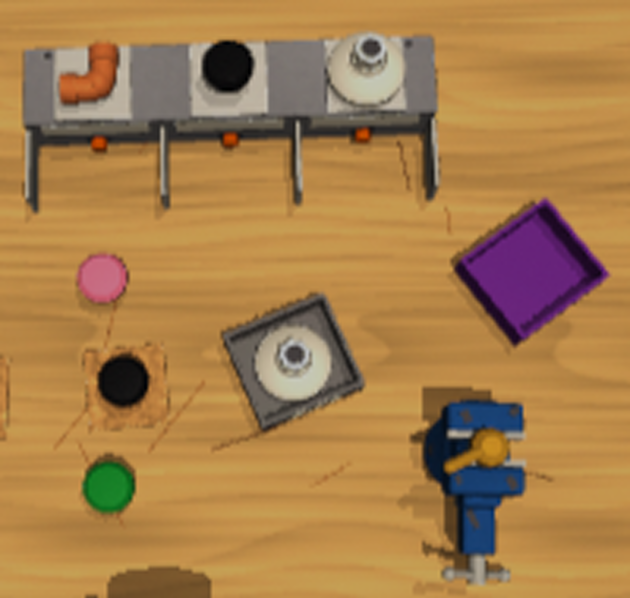

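Confirmed: the grey tray holds the white shower head, with rim corners near (223,335), (322,295), (365,385) and (265,430) in the crop. The right bay carries the shower head sample. Next I'll measure both.

```bash
python3 - <<'E'
from h import *
T=lambda u,v:((u+.5)/3.15-.5+180,(v+.5)/3.15-.5+85)
cs=np.array([onz('top',*T(*p),.04)[:2] for p in[(223,335),(322,295),(365,385),(265,430)]])
print('tray',cs.round(3),'c',cs.mean(0).round(4), 'sides',np.linalg.norm(np.roll(cs,-1,0)-cs,axis=1).round(3))
e=cs[0]-cs[3]+cs[1]-cs[2]; print('yaw',np.arctan2(e[1],e[0]))
for p in[(35,208),(165,204),(299,200),(432,195)]: print('div',onz('top',*T(*p),.055).round(4))
for p in[(25,128),(435,113)]: print('hous',onz('top',*T(*p),.07).round(4))
# depth cloud
for n in('top','scene'):
    d=np.load(f'pics/{n}0.npy'); v,u=np.mgrid[:384,:512]; c=env.camera_info(n); f=foc(n)
    P=(np.stack([(u-c['cx'])/f*d,(v-c['cy'])/f*d,d],-1)-c['t'])@np.array(c['R'])
    P=P[d>0]
    m=(abs(P[:,2]-.07)<.006)&(abs(P[:,0]-.75)<.15)&(abs(P[:,1]-.0)<.35)
    q=P[m][:,:2].astype(np.float32); print(n,'rack top',len(q),cv2.minAreaRect(q), np.percentile(P[m],[1,99],axis=0).round(3).tolist())
    m=(P[:,2]>.02)&(P[:,2]<.048)&(np.linalg.norm(P[:,:2]-cs.mean(0),axis=1)<.1)
    q=P[m][:,:2].astype(np.float32); print(n,'tray',len(q),cv2.minAreaRect(q))
    m=(P[:,2]>.02)&(P[:,2]<.2)&(abs(P[:,1]+.2)<.1)&(P[:,0]<.53)&(P[:,0]>.2)&(P[:,1]<-.12)
    print(n,'vise',P[m].min(0).round(3),P[m].max(0).round(3))
    m=(P[:,2]>.006)&(P[:,2]<.05)&(np.linalg.norm(P[:,:2]-onz('top',348,171,.04)[:2],axis=1)<.1)
    print(n,'purple',P[m].min(0).round(3),P[m].max(0).round(3))
print(onz('top',*T(123,380),.04),onz('top',*T(103,278),.03))
E
```

```text
tray [[ 0.505 -0.006]
 [ 0.549 -0.114]
 [ 0.449 -0.158]
 [ 0.401 -0.051]] c [ 0.4761 -0.0824] sides [0.116 0.109 0.118 0.113]
yaw 0.41442757607058484
div [0.6452 0.2002 0.055 ]
div [0.6486 0.0571 0.055 ]
div [ 0.652  -0.0895  0.055 ]
div [ 0.6564 -0.2342  0.055 ]
hous [0.7321 0.2111 0.07  ]
hous [ 0.7448 -0.238   0.07  ]
top rack top 2245 ((0.7841634750366211, -0.011860847473144531), (0.09395009279251099, 0.4567911922931671), 1.1342722177505493) [[0.737, -0.236, 0.065], [0.83, 0.213, 0.076]]
top tray 648 ((0.4768488109111786, -0.08176220208406448), (0.11159969866275787, 0.12016107887029648), 22.712669372558594)
top vise [ 0.241 -0.3    0.02 ] [ 0.528 -0.121  0.152]
top purple [ 0.478 -0.426  0.006] [ 0.656 -0.263  0.045]
scene rack top 5627 ((0.7868698239326477, -0.014188185334205627), (0.09173162281513214, 0.4572025239467621), 1.2852412462234497) [[0.742, -0.24, 0.066], [0.835, 0.208, 0.075]]
scene tray 1171 ((0.4792380928993225, -0.08364860713481903), (0.11234943568706512, 0.12224585562944412), 22.95943832397461)
scene vise [ 0.241 -0.3    0.02 ] [ 0.53  -0.12   0.149]
scene purple [ 0.499 -0.427  0.006] [ 0.659 -0.266  0.044]
[0.45578118 0.10168182 0.04      ] [0.57199124 0.1269702  0.03      ]
```

```bash
python3 -m pendant '[{"hand":0.78,"dx":228,"dy":-637,"dz":0,"spin":-0.86},{"hand":0.78,"dx":228,"dy":-637,"dz":0,"spin":-0.86},{"hand":0.78,"dx":228,"dy":-637,"dz":0,"spin":-0.86},{"hand":0.78,"dx":228,"dy":-637,"dz":0,"spin":-0.86},{"hand":0.78,"dx":228,"dy":-637,"dz":0,"spin":-0.86},{"hand":0.78,"dx":228,"dy":-637,"dz":0,"spin":-0.86},{"hand":0.78,"dx":228,"dy":-637,"dz":0,"spin":-0.86},{"hand":0.78,"dx":228,"dy":-637,"dz":0,"spin":-0.86},{"hand":0.78,"dx":228,"dy":-637,"dz":0,"spin":-0.86},{"hand":0.78,"dx":228,"dy":-637,"dz":0,"spin":-0.86},{"hand":0.78,"dx":228,"dy":-637,"dz":0,"spin":-0.86},{"hand":0.78,"dx":228,"dy":-637,"dz":-60,"spin":-0.86},{"hand":0.78,"dx":228,"dy":-637,"dz":-125,"spin":-0.86},{"hand":0.78,"dx":228,"dy":-637,"dz":-125,"spin":-0.86},{"hand":0.78,"dx":228,"dy":-637,"dz":-125,"spin":-0.86},{"hand":0.78,"dx":228,"dy":-637,"dz":-125,"spin":-0.86}]' 30
python3 - <<'E'
from h import *
from scipy.spatial.transform import Rotation as R
s=env.state();print(s['t'],s['tool_pos'],R.from_quat(s['tool_rot']).as_matrix()[:,:2].T,s['grip_width'],s['joint_pos'])
c=env.camera_info('wrist');print(c)
grab('wrist','w1')
E
```

```text
t: 2.1
tool_pos: [0.4146, -0.0662, 0.2831]
tool_rot: [0.833, -0.554, 0.002, -0.002]
force: [0.4, -0.6, 0.1]
grip_width: 0.019
gripper_force: 0.0
2.1 [ 0.41459344 -0.06615628  0.28308262] [[ 0.38636681 -0.92234412  0.0014206 ]
 [-0.92233151 -0.386369   -0.00485482]] 0.01898458124283389 [ 3.29342703e-01 -4.62885285e-01 -5.63620834e-01  1.09677243e-03
 -1.46512140e+00  6.72374210e-02]
{'vfov': 65.70646984690485, 'cx': 258.9017691832593, 'cy': 189.37646375702036, 'mount': array([[ 7.20418111e-04, -9.63482674e-01, -2.67769711e-01,
         6.77424723e-02],
       [ 9.99999736e-01,  6.68963109e-04,  2.83391114e-04,
        -5.27688316e-04],
       [-9.39143702e-05, -2.67769844e-01,  9.63482902e-01,
         3.13384661e-02],
       [ 0.00000000e+00,  0.00000000e+00,  0.00000000e+00,
         1.00000000e+00]])}
```

View pics/w1.png

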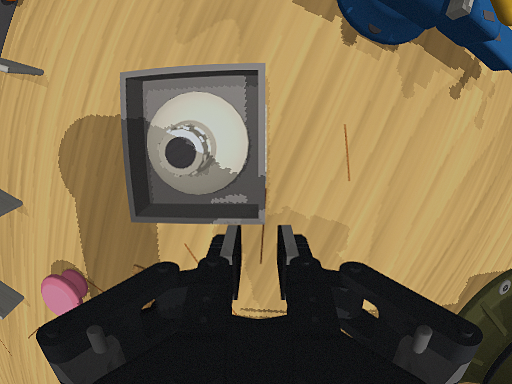

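The wrist view shows the tray rim at (122-266, 64-222), with the rear wall at u≈263 lying between the fingers (u 240-278). I'll check the rear wall's position numerically.

```bash
cat >> h.py <<'E'
def wr(u,v,z,s):
    from scipy.spatial.transform import Rotation as Ro
    c=env.camera_info('wrist'); f=foc('wrist'); M=np.array(c['mount']); a=np.array([u-c['cx'],v-c['cy']]); r=np.hypot(*a); th=r/f
    ray=np.r_[a/r*np.sin(th),np.cos(th)]; B=Ro.from_quat(s['tool_rot']).as_matrix(); t=np.array(s['tool_pos'])
    o=B@M[:3,3]+t; w=B@M[:3,:3]@ray; return o+w*(z-o[2])/w[2]
E
python3 - <<'E'
from h import *
s=env.state()
cs=np.array([wr(*p,.04,s)[:2] for p in[(132,221),(122,72),(265,64),(265,222)]])
print(cs.round(4),cs.mean(0),np.linalg.norm(np.roll(cs,-1,0)-cs,axis=1).round(4))
e=cs[0]-cs[3]+cs[1]-cs[2]; y=np.arctan2(e[1],e[0]);print(y)
c,si=np.cos(y),np.sin(y);print(cs.mean(0)+np.array([[c,-si],[si,c]])@[-.0525,.04])
i=cv2.imread('pics/w1.png'); cv2.imwrite('pics/c2.png',cv2.resize(i[50:310,110:300],None,fx=2.3,fy=2.3,interpolation=cv2.INTER_CUBIC))
E
```

```text
[[ 0.5046 -0.0092]
 [ 0.5497 -0.1186]
 [ 0.4507 -0.1595]
 [ 0.4052 -0.0521]] [ 0.47753593 -0.0848282 ] [0.1183 0.1071 0.1167 0.1083]
0.39956452233001033
[ 0.41361064 -0.06840238]
```

View pics/c2.png

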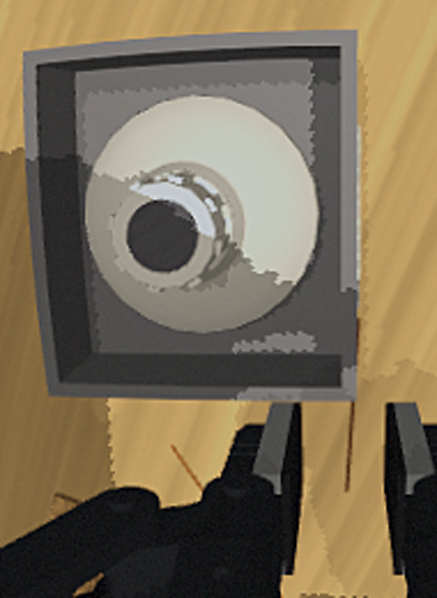

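The close crop confirms the grey tray, with its label sliver at the right wall. The head is centred and the near corner is free. I'm descending over the rear wall by that corner.

```bash
python3 -m pendant '[{"hand":0.78,"dx":-1,"dy":-2,"dz":-40,"spin":0},{"hand":0.78,"dx":-1,"dy":-2,"dz":-60,"spin":0},{"hand":0.78,"dx":-1,"dy":-2,"dz":-75,"spin":0},{"hand":0.78,"dx":-1,"dy":-2,"dz":-88,"spin":0},{"hand":0.78,"dx":-1,"dy":-2,"dz":-88,"spin":0}]'
```

```text
t: 2.78
tool_pos: [0.4127, -0.0684, 0.1914]
tool_rot: [0.832, -0.554, -0.0, 0.0]
force: [-0.3, -0.3, -0.1]
grip_width: 0.0189
gripper_force: 0.0
```

```bash
python3 -m pendant '[{"hand":0.9,"dx":0,"dy":0,"dz":2,"spin":0},{"hand":1,"dx":0,"dy":0,"dz":2,"spin":0},{"hand":1,"dx":0,"dy":0,"dz":2,"spin":0},{"hand":1,"dx":0,"dy":0,"dz":2,"spin":0},{"hand":1,"dx":0,"dy":0,"dz":2,"spin":0}]' 40
python3 - <<'E'
from h import *
grab('top','t1');grab('scene','s1')
a=cv2.imread('pics/t1.png')[90:270,200:380];b=cv2.imread('pics/s1.png')[150:330,150:330]
cv2.imwrite('pics/c3.png',cv2.resize(np.hstack([a,b]),None,fx=2.2,fy=2.2))
E
```

```text
t: 3.4
tool_pos: [0.4133, -0.0683, 0.195]
tool_rot: [0.833, -0.554, 0.001, -0.001]
force: [-0.9, 1.7, 6.0]
grip_width: 0.0037
gripper_force: 40.8
```

View pics/c3.png

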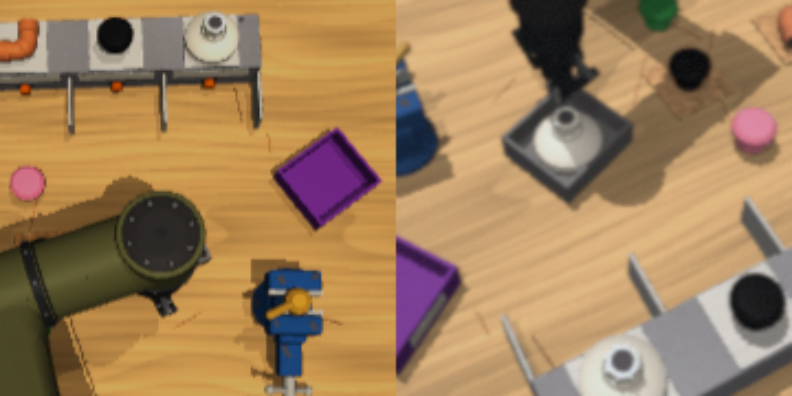

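Wall gripped (3.7 mm, 40 N) and the tray is flat in the scene crop (right half, (565,140)). I'm dragging it forward and squaring it up in front of the right bay.

```bash
python3 -m pendant '[{"hand":1,"dx":8,"dy":0,"dz":0,"spin":0},{"hand":1,"dx":18,"dy":-2,"dz":0,"spin":-0.02},{"hand":1,"dx":28,"dy":-6,"dz":0,"spin":-0.06},{"hand":1,"dx":38,"dy":-12,"dz":0,"spin":-0.1},{"hand":1,"dx":48,"dy":-18,"dz":0,"spin":-0.14},{"hand":1,"dx":58,"dy":-24,"dz":0,"spin":-0.18},{"hand":1,"dx":68,"dy":-31,"dz":0,"spin":-0.22},{"hand":1,"dx":78,"dy":-38,"dz":0,"spin":-0.26},{"hand":1,"dx":88,"dy":-45,"dz":0,"spin":-0.3},{"hand":1,"dx":98,"dy":-52,"dz":0,"spin":-0.33},{"hand":1,"dx":108,"dy":-57,"dz":0,"spin":-0.36},{"hand":1,"dx":114,"dy":-60,"dz":0,"spin":-0.373},{"hand":1,"dx":118,"dy":-61,"dz":0,"spin":-0.373},{"hand":1,"dx":120,"dy":-61,"dz":0,"spin":-0.373},{"hand":1,"dx":120,"dy":-61,"dz":0,"spin":-0.373}]'
python3 - <<'E'
from h import *
s=env.state();print(s['tool_pos'])
grab('wrist','w2');grab('scene','s2')
a=cv2.imread('pics/w2.png');b=cv2.imread('pics/s2.png')[150:384,130:400]
cv2.imwrite('pics/c4.png',np.hstack([cv2.resize(a,(450,338)),cv2.resize(b,(350,303)) if 0 else cv2.copyMakeBorder(cv2.resize(b,(350,303)),0,35,0,0,cv2.BORDER_CONSTANT)]))
E
```

```text
t: 5.38
tool_pos: [0.5318, -0.1295, 0.195]
tool_rot: [0.715, -0.699, -0.001, 0.002]
force: [-12.6, 4.3, 14.9]
grip_width: 0.004
gripper_force: 42.2
[ 0.53179525 -0.12954311  0.19496136]
```

View pics/c4.png

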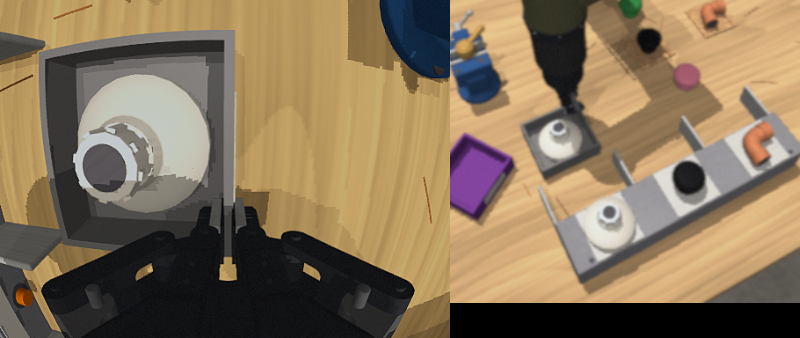

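The tray is held square in front of the right bay. The divider tips show in the left half at about (44,42) and (61,233). I'll check the lateral fit.

```bash
python3 - <<'E'
from h import *
s=env.state();k=512/450
W=lambda u,v,z:wr(u*k,v*k,z,s)
for n,p,z in[('front+y',(65,249),.04),('front-y',(40,52),.04),('rear-y',(234,31),.04),('div-y',(44,43),.055),('div+y',(61,235),.055)]: print(n,W(*p,z).round(4))
i=cv2.imread('pics/w2.png'); cv2.imwrite('pics/c5.png',cv2.resize(i[20:384,0:290],None,fx=1.6,fy=1.6))
E
```

```text
front+y [ 0.6378 -0.1041  0.04  ]
front-y [ 0.6388 -0.227   0.04  ]
rear-y [ 0.5308 -0.2284  0.04  ]
div-y [ 0.6236 -0.2276  0.055 ]
div+y [ 0.6253 -0.1248  0.055 ]
```

View pics/c5.png

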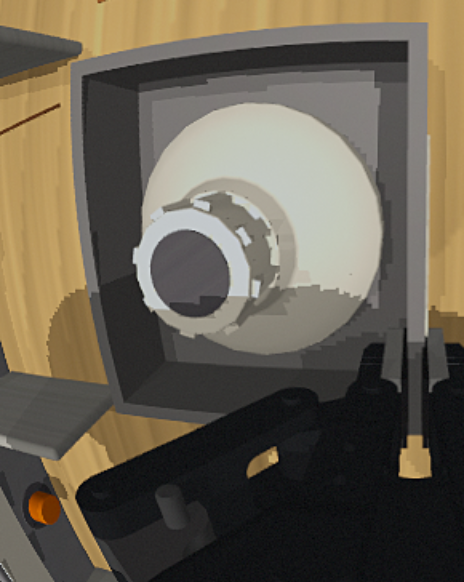

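```bash
python3 - <<'E'
from h import *
s=env.state()
W=lambda u,v,z:wr(u/1.6,v/1.6+20,z,s)
for n,p,z in[('front+y',(121,412),.04),('front-y',(73,69),.04),('rear-y',(425,25),.04),('div-y',(82,50),0),('div+y',(114,385),0),('div+y top',(52,459),.055),('plunger',(45,508),.02)]: print(n,W(*p,z).round(4))
E
```

```text
front+y [ 0.6353 -0.1085  0.04  ]
front-y [ 0.6386 -0.2249  0.04  ]
rear-y [ 0.531  -0.2283  0.04  ]
div-y [ 0.6679 -0.2412  0.    ]
div+y [ 0.6682 -0.0945  0.    ]
div+y top [ 0.666  -0.0912  0.055 ]
plunger [ 0.7342 -0.016   0.02  ]
```

```bash
python3 -m pendant '[{"hand":1,"dx":8,"dy":0,"dz":1,"spin":0},{"hand":1,"dx":17,"dy":0,"dz":1,"spin":0},{"hand":1,"dx":26,"dy":0,"dz":1,"spin":0},{"hand":1,"dx":35,"dy":0,"dz":1,"spin":0},{"hand":1,"dx":44,"dy":0,"dz":1,"spin":0},{"hand":1,"dx":53,"dy":1,"dz":1,"spin":0},{"hand":1,"dx":62,"dy":1,"dz":1,"spin":0},{"hand":1,"dx":70,"dy":1,"dz":1,"spin":0},{"hand":1,"dx":78,"dy":1,"dz":1,"spin":0},{"hand":1,"dx":84,"dy":2,"dz":1,"spin":0},{"hand":1,"dx":89,"dy":2,"dz":1,"spin":0},{"hand":1,"dx":92,"dy":2,"dz":1,"spin":0},{"hand":1,"dx":92,"dy":2,"dz":1,"spin":0}]'
```

```text
t: 7.1
tool_pos: [0.624, -0.1281, 0.195]
tool_rot: [0.715, -0.699, -0.001, 0.002]
force: [-5.8, 0.4, 6.1]
grip_width: 0.0039
gripper_force: 41.1
```

```bash
python3 -m pendant '[{"hand":1,"dx":3,"dy":0,"dz":0,"spin":0},{"hand":1,"dx":6,"dy":0,"dz":0,"spin":0},{"hand":1,"dx":8,"dy":0,"dz":0,"spin":0},{"hand":1,"dx":8,"dy":0,"dz":0,"spin":0}]'
```

```text
t: 7.6
tool_pos: [0.6314, -0.1281, 0.195]
tool_rot: [0.715, -0.699, -0.002, 0.002]
force: [-10.8, -0.7, 7.9]
grip_width: 0.0041
gripper_force: 41.5
```

Force is rising with the plunger spring. I'm going on in small steps to the stop.

```bash
python3 -m pendant '[{"hand":1,"dx":2,"dy":0,"dz":0,"spin":0},{"hand":1,"dx":4,"dy":0,"dz":0,"spin":0},{"hand":1,"dx":4,"dy":0,"dz":0,"spin":0}]'
```

```text
t: 7.98
tool_pos: [0.6352, -0.128, 0.195]
tool_rot: [0.715, -0.699, -0.002, 0.002]
force: [-12.4, 1.2, 8.5]
grip_width: 0.0038
gripper_force: 41.6
```

```bash
python3 -m pendant '[{"hand":1,"dx":1,"dy":0,"dz":0,"spin":0},{"hand":1,"dx":2,"dy":0,"dz":0,"spin":0},{"hand":1,"dx":2,"dy":0,"dz":0,"spin":0}]'
```

```text
t: 8.35
tool_pos: [0.6371, -0.128, 0.195]
tool_rot: [0.715, -0.699, -0.002, 0.003]
force: [-13.4, 2.2, 10.3]
grip_width: 0.0038
gripper_force: 41.7
```

```bash
python3 -m pendant '[{"hand":1,"dx":1,"dy":0,"dz":0,"spin":0},{"hand":1,"dx":2,"dy":0,"dz":0,"spin":0},{"hand":1,"dx":2,"dy":0,"dz":0,"spin":0}]'
```

```text
t: 8.72
tool_pos: [0.6385, -0.128, 0.195]
tool_rot: [0.715, -0.699, -0.003, 0.003]
force: [-17.9, 2.1, 11.3]
grip_width: 0.0041
gripper_force: 42.2
```

```bash
python3 -m pendant '[{"hand":1,"dx":1,"dy":0,"dz":0,"spin":0},{"hand":1,"dx":2,"dy":0,"dz":0,"spin":0},{"hand":1,"dx":2,"dy":0,"dz":0,"spin":0}]'
```

```text
t: 9.1
tool_pos: [0.6393, -0.1281, 0.195]
tool_rot: [0.715, -0.699, -0.005, 0.005]
force: [-25.2, 4.3, 17.8]
grip_width: 0.0042
gripper_force: 43.3
```

Contact with the stop: 25 N, and the motion lags the command. I'll hold for over a second, then look.

```bash
python3 -m pendant '[{"hand":1,"dx":1,"dy":0,"dz":0,"spin":0},{"hand":1,"dx":1,"dy":0,"dz":0,"spin":0},{"hand":1,"dx":1,"dy":0,"dz":0,"spin":0},{"hand":1,"dx":1,"dy":0,"dz":0,"spin":0},{"hand":1,"dx":1,"dy":0,"dz":0,"spin":0},{"hand":1,"dx":1,"dy":0,"dz":0,"spin":0},{"hand":1,"dx":1,"dy":0,"dz":0,"spin":0},{"hand":1,"dx":1,"dy":0,"dz":0,"spin":0},{"hand":1,"dx":1,"dy":0,"dz":0,"spin":0},{"hand":1,"dx":1,"dy":0,"dz":0,"spin":0},{"hand":1,"dx":1,"dy":0,"dz":0,"spin":0},{"hand":1,"dx":1,"dy":0,"dz":0,"spin":0},{"hand":1,"dx":1,"dy":0,"dz":0,"spin":0},{"hand":1,"dx":1,"dy":0,"dz":0,"spin":0}]'
python3 - <<'E'
from h import *
s=env.state();print(s['tool_pos'],s['force'])
grab('wrist','w3');grab('scene','s3')
a=cv2.imread('pics/w3.png')[:,:330];b=cv2.imread('pics/s3.png')[150:384,130:330]
cv2.imwrite('pics/c6.png',np.hstack([cv2.resize(a,(430,500)),cv2.resize(b,(370,500))]))
E
```

```text
t: 10.85
tool_pos: [0.6397, -0.1281, 0.195]
tool_rot: [0.715, -0.699, -0.005, 0.006]
force: [-30.7, 4.3, 19.9]
grip_width: 0.004
gripper_force: 43.9
[ 0.63971333 -0.12806267  0.19501604] [-30.68613306   4.260916    19.94169103]
```

View pics/c6.png

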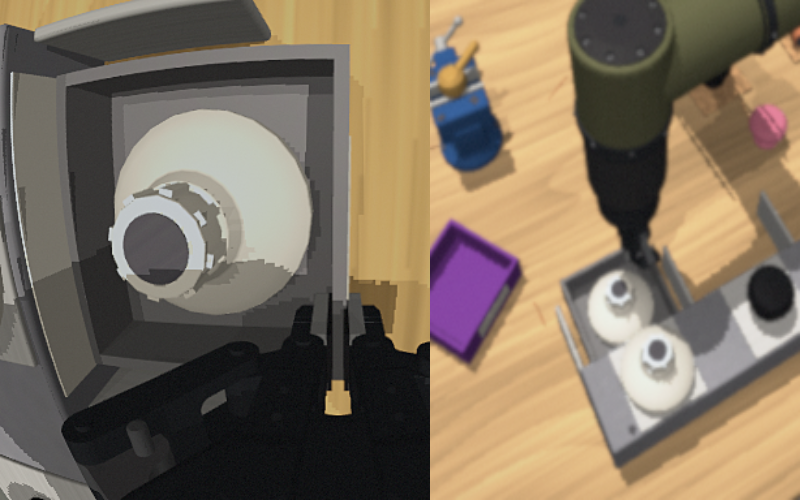

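Tray is in the right bay next to the matching sample. With depth I'll check that it sits square against the stop.

```bash
python3 - <<'E'
from h import *
from scipy.spatial.transform import Rotation as Ro
s=env.state();d=np.load('pics/w3.npy');c=env.camera_info('wrist');f=foc('wrist');M=np.array(c['mount'])
v,u=np.mgrid[:384,:512];a=np.stack([u-c['cx'],v-c['cy']],-1);r=np.linalg.norm(a,axis=-1)+1e-9
xy=a/r[...,None]*np.tan(r/f)[...,None]*d[...,None];P=np.dstack([xy,d])@M[:3,:3].T+M[:3,3]
P=(P@Ro.from_quat(s['tool_rot']).as_matrix().T+s['tool_pos'])[(d>0)]
for y in(-.215,-.2,-.185,-.17,-.155,-.14):
    q=P[abs(P[:,1]-y)<.004]
    rim=q[(abs(q[:,2]-.04)<.003)&(q[:,0]>.7)][:,0]; st=q[(q[:,2]>.048)&(q[:,2]<.062)&(q[:,0]>.72)][:,0]
    rr=q[(abs(q[:,2]-.04)<.003)&(q[:,0]<.66)][:,0]
    print(y,'front rim',rim.min().round(4) if len(rim) else None,rim.max().round(4) if len(rim) else None,'stop',np.median(st).round(4) if len(st) else None,'rear',rr.min().round(4) if len(rr) else None, rr.max().round(4) if len(rr) else None)
q=P[(abs(P[:,2]-.04)<.003)&(abs(P[:,0]-.69)<.07)];print(np.percentile(q[:,1],[1,99]))
E
```

```text
-0.215 front rim 0.7398 0.7474 stop 0.7458 rear 0.6358 0.6407
-0.2 front rim 0.739 0.7469 stop 0.7455 rear 0.6358 0.6405
-0.185 front rim 0.7001 0.7471 stop 0.7451 rear 0.6358 0.6406
-0.17 front rim 0.7393 0.7464 stop 0.7448 rear 0.6354 0.6403
-0.155 front rim 0.739 0.7458 stop 0.7444 rear 0.6354 0.64
-0.14 front rim 0.7386 0.7454 stop 0.744 rear 0.6294 0.6461
[-0.23912068 -0.094353  ]
```

Front rim is at the stop along its full width (about 0.5 mm), square, and held there for 1.7 s. Releasing and retreating.

```bash
python3 -m pendant '[{"hand":0.95,"dx":0,"dy":0,"dz":0,"spin":0},{"hand":0.85,"dx":-2,"dy":0,"dz":0,"spin":0},{"hand":0.8,"dx":-4,"dy":0,"dz":0,"spin":0},{"hand":0.78,"dx":-5,"dy":0,"dz":0,"spin":0},{"hand":0.78,"dx":-5,"dy":0,"dz":0,"spin":0},{"hand":0.78,"dx":-5,"dy":0,"dz":0,"spin":0}]'
```

```text
t: 11.7
tool_pos: [0.6388, -0.1274, 0.1946]
tool_rot: [0.715, -0.699, -0.0, 0.0]
force: [-0.2, 0.3, 0.1]
grip_width: 0.0189
gripper_force: 0.0
```

```bash
python3 -m pendant '[{"hand":0.78,"dx":0,"dy":0,"dz":8,"spin":0},{"hand":0.78,"dx":0,"dy":0,"dz":20,"spin":0},{"hand":0.78,"dx":0,"dy":0,"dz":40,"spin":0},{"hand":0.78,"dx":0,"dy":0,"dz":70,"spin":0},{"hand":0.78,"dx":0,"dy":0,"dz":110,"spin":0},{"hand":0.78,"dx":-40,"dy":0,"dz":140,"spin":0},{"hand":0.78,"dx":-80,"dy":0,"dz":140,"spin":0},{"hand":0.78,"dx":-120,"dy":0,"dz":140,"spin":0},{"hand":0.78,"dx":-120,"dy":0,"dz":140,"spin":0},{"hand":0.78,"dx":-120,"dy":0,"dz":140,"spin":0}]'
python3 - <<'E'
from h import *
grab('wrist','w4');grab('scene','s4')
d=np.load('pics/s4.npy');n='scene';v,u=np.mgrid[:384,:512]; c=env.camera_info(n); f=foc(n)
P=(np.stack([(u-c['cx'])/f*d,(v-c['cy'])/f*d,d],-1)-c['t'])@np.array(c['R']);P=P[d>0]
m=(abs(P[:,2]-.04)<.003)&(abs(P[:,1]+.165)<.066)&(P[:,0]>.58)&(P[:,0]<.72)
print('rear x',np.percentile(P[m][:,0],[0.5,2]),'y',np.percentile(P[m][:,1],[1,99]))
a=cv2.imread('pics/w4.png');b=cv2.imread('pics/s4.png')[150:384,130:330]
cv2.imwrite('pics/c7.png',np.hstack([cv2.resize(a,(480,360)),cv2.resize(b,(308,360))]))
E
```

```text
t: 12.95
tool_pos: [0.5188, -0.1275, 0.3363]
tool_rot: [0.715, -0.699, 0.001, -0.001]
force: [-0.3, 0.3, 0.3]
grip_width: 0.0189
gripper_force: 0.0
rear x [0.63499239 0.63526654] y [-0.22735453 -0.10758443]
```

View pics/c7.png

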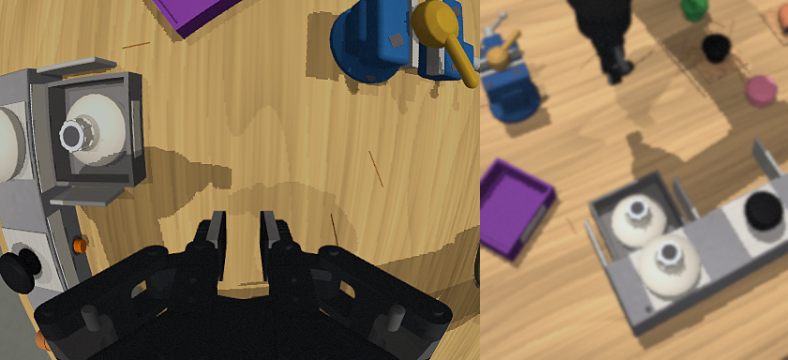

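The tray sits square and home in the right bay (left half, (98,138)), with its rear still at x=0.635. The robot is clear of everything.

```bash
python3 -c "
from plant import env
print(env.job_done())"
```

```text
the job is handed in; nothing more can be done
None
```

The tray with the shower head is home in the right (-y) bay, under the matching sample: held against the stop for over a second, released, still square on the last look, and handed in (no verdict was returned).

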